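# Set the rail in the mortising jig

### The arm

A 7-joint arm with a two-finger parallel gripper is mounted at the origin on the work surface. World frame = base frame: x ahead of the robot, y to its left, z up, the work surface at z = 0. Lengths are in m, angles in rad, forces in N, time in s.
With the tool pointing down it reaches from about 0.4 to 0.875 m from the base axis. Payload 19.3 kg.
Tool frame: the origin (TCP) lies at the very end of the fingers, on their centre line; the grasp point (between the pads) lies 19 mm behind it; z points along the fingers, y is the line along which they close (so a half turn about z gives the same grasp; the last joint's range is limited). The gripper opens to 85 mm and grips with 20 to 120 N. Pads are 22 mm wide; open, the fingers measure 114 mm over their backs; the gripper's body (76 mm by 85 mm) begins 54 mm behind the grasp point. The pads swing forward as they close: fully open they stand 13 mm farther back than shut.
Start: joints at [1.237, 0.521, -0.036, 1.599, 0.021, 1.021, -0.113], TCP at [0.163, -0.603, 0.231] pointing down, gripper open.
Joint ranges: [-2.91, 2.91], [-0.3, 2.13], [-1.5, 1.42], [0.17, 2.43], [-1.26, 4.41], [0.16, 1.93], [-2.52, 2.52]. Speed limits (rad/s): [1.89, 1.89, 2.39, 2.39, 3.01, 3.01, 3.01].

### API

Orientations are given as a 3x3 rotation matrix whose columns are the frame's x, y, z axes.
In Python, from workcell import ctrl gives the robot as it stands. The module is installed in compiled form; this text tells all that it offers.
- The arm moves only by the tool play_rows, never from a script. Its argument "steps" is a list of rows, each a list of 6 numbers: the shift along the tool's x, y, z each as a share of 100 cm, from -1 to 1, then the turn, a rotation vector about the tool's x, y, z each as a share of pi/2 rad, from -1 to 1. In form: [[tx, ty, tz, wx, wy, wz], ...]. A call has 1 to 8 rows; each row is the pose to reach, as a shift and turn from the pose commanded when the call began, along the tool's axes at that moment; what a row does not reach only later rows make up. A row lasts 1/10 s, in which the tool goes at most 50 mm and 8.59 degrees, less where a joint would pass 70% of its speed; a pose out of reach is approached as far as the arm can. A call with a number of a shift or a turn outside -1 to 1 is refused whole. A call with a gripper value outside its range is refused whole. "fingers" is the finger opening in mm, from 0 to 85.4, set as the call begins (left out, the last holds). The fingers move at their own pace and stop on an object; the grip force is fixed at half the most. Time passes only in rows, so rows that repeat a pose let the fingers close. It gives the time, the measured TCP pose, the force, the opening and the grip force at its end, in the units of the state.
- ctrl.read_state(): the state, without advancing time (a new reading comes with each control period).
- ctrl.capture(name): name is "scene" or "top" or "wrist"; returns (picture, depth): 420x560x3 uint8, blue, green, red; 420x560 float32, m along the optical axis (not along the pixel's ray), 0 where there is no reading.
- ctrl.get_calibration(name): a dict with "camera_matrix" (3x3 intrinsics, pixels), "view" (4x4, takes a point from world to camera coordinates); the wrist camera has in their place "T_tool_cam" (4x4, takes a point from camera to tool coordinates, whose origin is the TCP and whose axes are the flange's). Camera axes: x right, y down, z forward; pixel columns grow to the right and rows downward; lengths in m; the calibration is good to about 2 mm. The wrist camera is an equidistant fisheye: a pixel r from the principal point sees the ray r / f radians off the axis. A picture is of the moment at which its call begins: read the wrist's pose just before it. get_calibration takes no time and is no camera call.
- ctrl.hand_in(): hands the job in; it is judged then, once.
Trained networks look in the newest picture that a camera, given by its name, has taken for a name from the list of things; names that differ only in an ending like _2 or _b are one class to them, and where a whole thing is asked for, a point or a joint stands for the part that bears it (a point fixed in the world has none). Each returns a list of dicts, best first, with "p" (0 to 1); they miss things now and then, are a little off and sometimes report something else, mostly with a low value. They report only what shows in the picture. A call takes as long as a camera call. They do not tell look-alikes from the thing itself.
- ctrl.look_for(label, camera): "position" ([row, column] in pixels, amid what is visible of it).
- ctrl.outline_of(label, camera): "mask" (420x560 bool, what is visible of it) and "position" ([row, column] in pixels, amid what is visible of it).
- ctrl.landmark_of(label, camera): "position" ([row, column] in pixels: a listed point, or the origin of a listed thing).
The state is a dict: "clock": time; "joint_positions": joint angles; "joint_velocities": joint speeds; "joint_efforts": joint torques, N m; "tcp_pos": TCP position; "ee_rot": TCP orientation; "wrist_force": force on the tool from outside, world axes, zero at the start; "moment": the same for the moment, N m; "width": finger opening in m; "gripper_force": force on a finger pad.
Only numpy, scipy, OpenCV 4.12 (cv2) and the standard library are available. Lean on these libraries where they do the work, as an engineer would, in place of code of your own. Each camera call takes 0.05 s, during which the arm holds its last target. There are 200 camera calls.

### The job

Set the dark wooden rail up in the jig for mortising, only by pushing it, never lifting or tipping it. First nudge it flat against the long aluminium fence, then push the red sliding stop along the fence until the rail is trapped with no gaps between the red stop and the fixed end stop. Leave the other things on the bench where they are and finish clear of everything.

Things in the scene. Friction and masses are not known exactly. Their poses are not given: they have to be found in the camera images.
- jig: Aluminium L-shaped jig fixed to the bench. Origin on the bench at the middle of the foot of the fence's front face; its axes are: +y along the fence towards the fixed end stop, -x out of the front face (towards the robot), z up. Fence: x 0 to 30 mm, y -180 to 180 mm, 30 mm tall. Fixed end stop: y 130 (its inner face) to 155 mm, x -60 to 0 mm, 30 mm tall. Its yaw is up to 0.3 rad either way.
- rail: Loose dark wooden rail with a pencilled mortise on top, 50 mm (x) x 140 mm (y, the long way) x 28 mm tall, about 0.14 kg; origin at the centre of its underside. It starts askew on the bench in front of the fence, clear of both stops. In place its centre is at x -25, y +60 mm in the jig's frame.
- slide (a joint): Travel of the red sliding stop along the fence towards the fixed end stop (jig +y), in m. Its inner face is at jig y = -0.135 + value, so it is at 0.125 when it traps the rail. It starts between 0 and 0.03, slides against about 2 N of friction, stays where it is left, travel limit 0.25.
- slide_face (a point): Middle of the inner face (the one that meets the rail) of the red sliding stop, 30 mm in front of the fence and 25 mm above the bench. The red block reaches from here 25 mm back in jig -y to its flat outer face; in front of the fence it covers jig x -55 to -3 mm and z 3 to 47 mm; above the fence it reaches on to jig x 37 mm, z 33 to 47 mm.
- glue: white glue bottle with blue label and orange cap, 52 mm diameter, 130 mm tall; origin under its centre. Bystander.
- offcut: pale softwood offcut 40 x 70 x 30 mm lying near the back of the fence; origin centre of underside. Bystander.
- screwdriver: screwdriver lying on the bench. Bystander.
- square: try square lying flat: dark 100 mm wooden stock, steel blade. Bystander.
- clamp: bar clamp lying flat, 240 mm dark steel bar, two blue jaws 90 mm long. Bystander.
- tape: yellow tape measure 65 x 35 x 60 mm, standing. Bystander.
Things that resemble listed ones, but are neither listed nor needed, are in the scene too. Leave any blue or green look-alike of the rail alone.

How it is judged:
On the way, in this order (a step that is already met when the one before it is completed fails the run):
1. the rail lies flat against the fence while the red stop is still back (travel under 0.06 m) (x of rail in the frame of jig between -0.0285 and -0.0225 m and angle between the y axis of rail and the y axis of jig, either way round below 0.04 rad and height (world z) of rail below 0.004 m and value of joint slide below 0.06 m), for 0.2 s.
2. the rail is trapped between the red stop and the fixed end stop (x of rail in the frame of jig between -0.0285 and -0.0225 m and angle between the y axis of rail and the y axis of jig, either way round below 0.04 rad and height (world z) of rail below 0.004 m and y of rail in the frame of jig between 0.057 and 0.0625 m and value of joint slide between 0.1215 and 0.1275 m), for 0.2 s.
At the end, for the whole second after the job is handed in: The rail lies at rest flat on the bench, its long side against the fence (within 3.5 mm and 0.04 rad), one end within 3 mm of the fixed end stop, and the red stop up against the other end (travel 0.1215 to 0.1275 m) (all of step 2 and linear speed of rail below 0.01 m/s and velocity of joint slide below 0.01 m/s); the robot touches nothing.
It fails at once if the rail is lifted off the bench (over 10 mm) or tipped (over 0.25 rad) (height (world z) of rail above 0.01 m or angle between rail's own z axis and vertical above 0.25 rad).
It fails at once if a bystander is moved more than 20 mm (distance of any of glue, offcut, screwdriver, square, clamp, tape from where it was at the start of the episode above 0.02 m).
It also fails if it takes over 45 s, if anything falls off the work surface, if the arm or the gripper's body presses on something with over 40 N, if the wrist force passes 120 N, or if a joint passes its speed limit or range.

## Working session

There is one attempt and no reset: what is moved stays moved. The work goes in short steps, Python scripts to look and compute and a tool call to move; the robot and the scene stay as the last step left them, time stands still between calls to the robot, and variables do not carry over. Pictures are saved under pics/ and viewed, at most 10 in all, crops included, and the job is handed in when it is done.

Besides the shell and the picture viewer there is one more tool, called after "Emit:" in YAML: its name, and indented under it one key for each argument. play_rows: Moves the arm, as the interface text tells. Its arguments: {"type":"object","properties":{"steps":{"type":"array","items":{"type":"array","items":{"type":"number"}}},"fingers":{"type":"number"}},"required":["steps"]}

```bash
mkdir -p pics
python3 - <<'E'
from workcell import ctrl
import cv2
for c in("top","scene"):
    p,d=ctrl.capture(c); cv2.imwrite(f"pics/{c}0.png",p)
    for l in("rail","slide","jig","glue","offcut","screwdriver","square","clamp","tape"):
        r=ctrl.look_for(l,c); print(c,l,[(round(x["p"],2),[int(v) for v in x["position"]]) for x in r[:3]])
s=ctrl.read_state();print(s["clock"],s["tcp_pos"],s["ee_rot"],s["width"])
E
```

```text
top rail [(0.9, [248, 362]), (0.84, [277, 311]), (0.7, [222, 295])]
top slide [(0.51, [200, 344])]
top jig [(0.81, [194, 296])]
top glue [(0.5, [247, 240])]
top offcut [(0.82, [174, 291]), (0.42, [200, 346])]
top screwdriver [(0.75, [276, 414])]
top square [(0.96, [244, 142]), (0.26, [193, 297])]
top clamp [(0.92, [142, 381]), (0.37, [195, 300])]
top tape [(0.77, [181, 141])]
scene rail [(0.91, [158, 235]), (0.83, [167, 288]), (0.73, [204, 263])]
scene slide [(0.81, [185, 213])]
scene jig [(0.81, [220, 248])]
scene glue [(0.64, [210, 331])]
scene offcut [(0.56, [238, 232])]
scene screwdriver [(0.69, [124, 220])]
scene square [(0.8, [282, 415])]
scene clamp [(0.82, [201, 139])]
scene tape [(0.84, [339, 384]), (0.28, [206, 264])]
1.0 [ 0.16294796 -0.60338639  0.23131493] [[ 9.65416142e-01  2.60713775e-01 -2.14627926e-05]
 [ 2.60713775e-01 -9.65416142e-01  3.17359661e-07]
 [-2.06377864e-05 -5.90202981e-06 -1.00000000e+00]] 0.08541482635988804
```

View pics/top0.png

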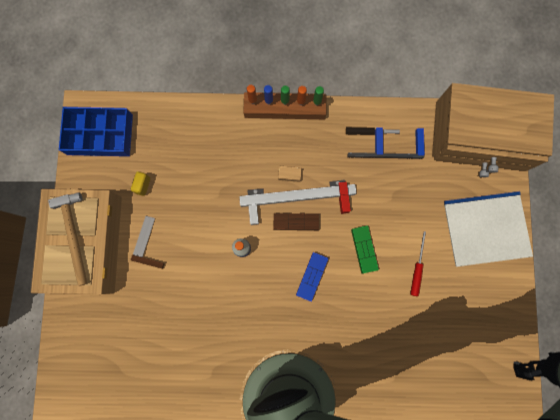

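View pics/scene0.png

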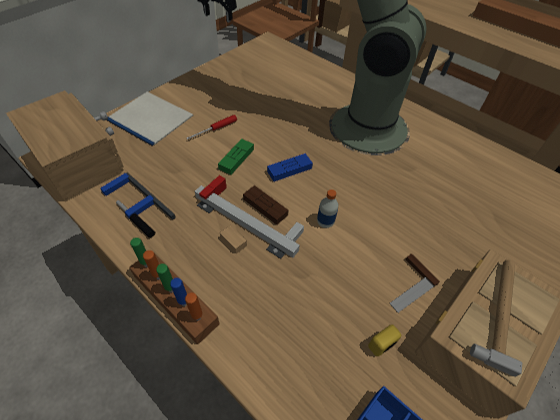

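The dark rail is at top (222,295). The blue (277,311) and green (248,362) blocks are look-alikes. The red stop is at (200,344), the end stop is on the left at (212,254), and the glue is at (247,240). I'll measure from the top camera first, with a close crop to check the rail.

```bash
cat > h.py <<'E'
from workcell import ctrl
import cv2, numpy as np
def cloud(c):
    s=ctrl.read_state(); p,d=ctrl.capture(c); k=ctrl.get_calibration(c); K=np.array(k["camera_matrix"])
    v,u=np.mgrid[0:420,0:560].astype(float)
    x=(u-K[0,2])/K[0,0]; y=(v-K[1,2])/K[1,1]
    if c=="wrist":
        th=np.hypot(x,y); f=np.where(th>1e-9,np.tan(np.minimum(th,1.5))/np.maximum(th,1e-9),1); x=x*f;y=y*f
        T=np.eye(4);T[:3,:3]=s["ee_rot"];T[:3,3]=s["tcp_pos"];T=T@np.array(k["T_tool_cam"])
    else: T=np.linalg.inv(np.array(k["view"]))
    P=np.stack([x*d,y*d,d],-1)@T[:3,:3].T+T[:3,3]; P[d==0]=np.nan
    return p,P
def rect(Q):
    (c,wh,a)=cv2.minAreaRect((Q[:,:2]*1000).astype(np.float32)); return np.round(c,1),np.round(wh,1),round(a,2)
E
python3 - <<'E'
from h import *
p,P=cloud("top")
cv2.imwrite("pics/crop.png",cv2.resize(p[150:310,210:430],None,fx=3.5,fy=3.5,interpolation=cv2.INTER_CUBIC))
for l in("rail","slide","jig","glue"):
    for r in ctrl.outline_of(l,"top"):
        if r["p"]<.3: continue
        Q=P[r["mask"]];Q=Q[~np.isnan(Q[:,0])]; z=np.percentile(Q[:,2],[5,50,95]).round(3)
        print(l,round(r["p"],2),np.round(r["position"]),z,rect(Q[Q[:,2]>z[2]-.008]))
s=ctrl.look_for("slide","top"); 
print(ctrl.get_calibration("wrist"))
E
```

```text
rail 0.96 [279. 311.] [0.017 0.026 0.031] (array([366.1, -61.4]), array([ 49.7, 139.7]), 68.78)
rail 0.91 [250. 362.] [0.016 0.026 0.031] (array([ 451.3, -221.3]), array([139.8,  50.8]), 13.21)
rail 0.83 [223. 296.] [0.019 0.026 0.032] (array([531.5, -12.7]), array([ 50., 132.]), 1.24)
slide 0.31 [246. 241.] [0.028 0.089 0.13 ] (array([447.3, 152. ]), array([22.9, 22.6]), 28.9)
jig 0.67 [196. 299.] [0.002 0.029 0.047] (array([ 608.5, -156.3]), array([92.2, 26.2]), 6.44)
glue 0.61 [248. 241.] [0.035 0.089 0.13 ] (array([447.3, 152. ]), array([22.9, 22.6]), 28.9)
{'camera_matrix': array([[325.1922621 ,   0.        , 279.92498218],
       [  0.        , 325.1922621 , 213.20865585],
       [  0.        ,   0.        ,   1.        ]]), 'T_tool_cam': array([[ 1.09256364e-03, -9.65910282e-01, -2.58874745e-01,
         6.52862118e-02],
       [ 9.99998980e-01,  8.17116599e-04,  1.17161369e-03,
         1.67655429e-03],
       [-9.20142862e-04, -2.58875761e-01,  9.65910189e-01,
        -1.43229261e-01],
       [ 0.00000000e+00,  0.00000000e+00,  0.00000000e+00,
         1.00000000e+00]])}
```

View pics/crop.png

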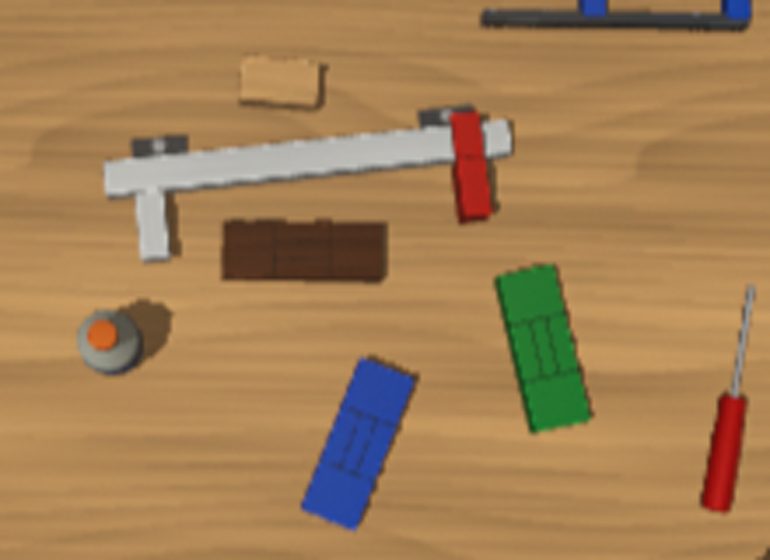

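The crop confirms the choice: the dark rail with the pencil lines, front left of the red stop. Now I'll move over the bench for a wrist view.

Emit:
play_rows:
  steps:
    - [0.427,-0.478,-0.07,0,0,0.108]
    - [0.427,-0.478,-0.07,0,0,0.108]
    - [0.427,-0.478,-0.07,0,0,0.108]
    - [0.427,-0.478,-0.07,0,0,0.108]
    - [0.427,-0.478,-0.07,0,0,0.108]
    - [0.427,-0.478,-0.07,0,0,0.108]
    - [0.427,-0.478,-0.07,0,0,0.108]
    - [0.427,-0.478,-0.07,0,0,0.108]
  fingers: 60

```text
clock: 2.1
tcp_pos: [0.3419, -0.2462, 0.2752]
ee_rot: [[0.996, 0.094, 0.001], [0.094, -0.996, -0.001], [0.0, 0.001, -1.0]]
wrist_force: [2.0, -1.0, 0.1]
width: 0.0604
gripper_force: 0.0
```

Emit:
play_rows:
  steps:
    - [0.128,-0.205,-0.025,0,0,0]
    - [0.128,-0.205,-0.025,0,0,0]
    - [0.128,-0.205,-0.025,0,0,0]
    - [0.128,-0.205,-0.025,0,0,0]
    - [0.128,-0.205,-0.025,0,0,0]
    - [0.128,-0.205,-0.025,0,0,0]
    - [0.128,-0.205,-0.025,0,0,0]

```text
clock: 2.8
tcp_pos: [0.4497, -0.0313, 0.2997]
ee_rot: [[0.995, 0.096, -0.0], [0.096, -0.995, 0.0], [-0.0, -0.0, -1.0]]
wrist_force: [-0.5, -0.8, -0.2]
width: 0.0599
gripper_force: 0.0
```

```bash
cat >> h.py <<'E'
def measure(c):
    p,P=cloud(c); b,g,r=[p[...,i].astype(int) for i in range(3)]
    roi=(P[...,0]>.44)&(P[...,0]<.7)&(P[...,1]>-.27)&(P[...,1]<.25)
    gray=(abs(r-b)<35)&(r>110)
    red=roi&(r>110)&(g<60)&(b<60)&(P[...,2]>.038)&(P[...,2]<.055)
    top=roi&gray&(P[...,2]>.025)&(P[...,2]<.035)
    # front face of the fence: nearest-x edge per y bin, between the stops
    Q=P[top]; ys=np.arange(-.12,.06,.004); F=[];B=[]
    for y in ys:
        q=Q[(abs(Q[:,1]-y)<.002)]
        if len(q)>4: F.append((y,np.percentile(q[:,0],3)));B.append((y,np.percentile(q[:,0],97)))
    out={}
    for n,A in(("front",F),("back",B)):
        A=np.array(A); m=np.ones(len(A),bool)
        for _ in range(3):
            k=np.polyfit(A[m,0],A[m,1],1); e=A[:,1]-np.polyval(k,A[:,0]); m=abs(e)<.003
        out[n]=k
    k=(out["front"]+out["back"])/2; yaw=-np.arctan(k[0])
    w=(out["back"][1]-out["front"][1])*np.cos(yaw)
    ex=np.array([np.cos(yaw),np.sin(yaw)]);ey=np.array([-np.sin(yaw),np.cos(yaw)])
    f0=np.array([k[1],0])-ex*.015
    J=lambda X:np.stack([(X[...,:2]-f0)@ex,(X[...,:2]-f0)@ey],-1)
    fj=J(Q); e=fj[(fj[:,0]<-.015)&(fj[:,0]>-.055)&(fj[:,1]>.05)]  # end stop
    inner,outer=np.percentile(e[:,1],[2,98]); y0=(inner+outer)/2-.1425
    sj=J(P[red]); sj=sj[sj[:,0]<.03]; s=np.percentile(sj[:,1],[2,98])-y0
    rail=roi&(r<100)&(r>b+8)&(g<70)&(P[...,2]>.021)&(P[...,2]<.034)
    n,L,st,_=cv2.connectedComponentsWithStats(rail.astype(np.uint8)); i=1+np.argmax(st[1:,4]); R=P[L==i]
    o=f0+ey*y0
    Rj=J(R)-[0,y0]
    print(c,"origin",o.round(4),"yaw",round(yaw,4),"fence w",round(w,4),"stop thick",round(outer-inner,4),
      "fence ends",(np.percentile(fj[:,1],[.5,99.5])-y0).round(3),"slide y",s.round(4),"x",np.percentile(sj[:,0],[1,99]).round(3))
    print("rail world",rect(R),"jig",rect(np.c_[Rj]),"z",np.median(R[:,2]).round(4),len(R))
    return p,P
E
python3 - <<'E'
from h import *
s=ctrl.read_state();print(s["clock"],s["tcp_pos"],s["ee_rot"].round(3).tolist())
measure("top"); p,P=measure("wrist"); cv2.imwrite("pics/w1.png",p)
E
```

```text
2.8 [ 0.44968023 -0.03129923  0.29967939] [[0.995, 0.096, -0.0], [0.096, -0.995, 0.0], [-0.0, -0.0, -1.0]]
top origin [ 0.604  -0.0146] yaw 0.1645 fence w 0.0169 stop thick 0.0233 fence ends [-0.18   0.176] slide y [-0.1521 -0.1302] x [-0.004  0.026]
rail world (array([531.8,  47.2]), array([47.3, 18.4]), 1.35) jig (array([-61.1,  72.8]), array([18.4, 47.3]), 81.93) z 0.0269 96
wrist origin [ 0.5974 -0.0203] yaw 0.1286 fence w 0.0281 stop thick 0.0241 fence ends [-0.177  0.178] slide y [-0.1509 -0.1272] x [-0.054  0.029]
rail world (array([522.7, -76.4]), array([15. , 32.3]), 89.15) jig (array([-81.3, -46.1]), array([15. , 32.3]), 81.78) z 0.0286 250
```

View pics/w1.png

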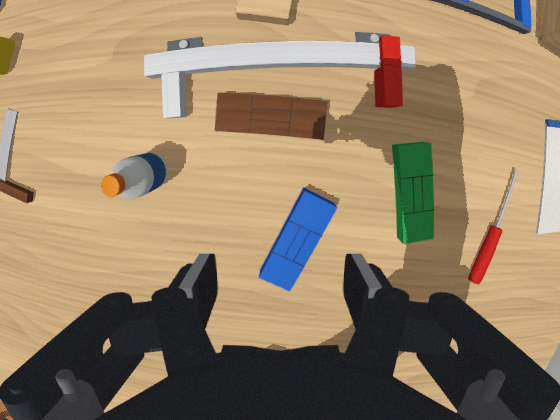

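The wrist view shows the rail at (116,270), red stop (75,389), end stop (95,174) and fence around row 55. The rail colour threshold was too tight, so I'm refining it with height masks.

```bash
sed -i 's/    rail=roi.*/    rail=roi\&(r>b+8)\&(r<190)\&(r<1.9*b+75)\&(r>g)\&(P[...,2]>.021)\&(P[...,2]<.034)\&(P[...,1]>-.13)\&(P[...,1]<.12)/; s/    k=(out\["front"\]+/    print({n:(v.round(4)) for n,v in out.items()},len(F)); k=(out["front"]+/' h.py
python3 - <<'E'
from h import *
p,P=measure("wrist")
z=P[...,2]; m=((z>.024)&(z<.034))
for y in np.arange(-.18,.18,.03):
    q=P[m&(abs(P[...,1]-y)<.002)&(P[...,0]>.56)&(P[...,0]<.67)]
    print(y.round(2),np.percentile(q[:,0],[2,98]).round(4) if len(q) else None,len(q))
print(p[116,270],p[116,230],p[55,270],P[116,270],P[55,270],P[250,400], P[200,200])
E
```

```text
{'front': array([-0.1278,  0.5957]), 'back': array([-0.1283,  0.6241])} 45
wrist origin [ 0.5974 -0.0202] yaw 0.1274 fence w 0.0282 stop thick 0.0241 fence ends [-0.177  0.177] slide y [-0.151  -0.1275] x [-0.053  0.029]
rail world (array([530.4, -14.5]), array([ 50.6, 140.8]), 0.48) jig (array([-65.7,  14.1]), array([140.8,  50.6]), 83.18) z 0.0286 4266
-0.18 [0.6187 0.6477] 65
-0.15 [0.5706 0.6023] 50
-0.12 [0.6102 0.64  ] 70
-0.09 [0.6071 0.6362] 71
-0.06 [0.6031 0.6319] 72
-0.03 [0.5998 0.6283] 74
0.0 [0.5958 0.6693] 98
0.03 [0.591 0.668] 93
0.06 [0.5873 0.6167] 72
0.09 [0.5835 0.6126] 62
0.12 [0.5611 0.6083] 105
0.15 [0.5754 0.6047] 62
[ 50  76 118] [ 49  75 119] [217 215 214] [ 0.52876235 -0.0149574   0.02925581] [ 0.60726795 -0.00759045  0.03070376] [ 0.35617569 -0.2280684   0.00180791] [0.4052959  0.07501196 0.0004378 ]
```

Measured jig: origin (0.597, −0.020), yaw 0.1275. The rail is at jig (−66, +14) mm, askew by 0.12 rad, and the slide value is about 0.008. Sizes check out (50.6×140.8 and a 28 mm fence). Next I'll lower the half-open fingers in front of the rail, parallel to the fence.

Emit:
play_rows:
  steps:
    - [0.03,-0.007,0.03,0,0,-0.02]
    - [0.03,-0.007,0.08,0,0,-0.02]
    - [0.03,-0.007,0.13,0,0,-0.02]
    - [0.03,-0.007,0.18,0,0,-0.02]
    - [0.03,-0.007,0.22,0,0,-0.02]
    - [0.03,-0.007,0.26,0,0,-0.02]
    - [0.03,-0.007,0.29,0,0,-0.02]
    - [0.03,-0.007,0.29,0,0,-0.02]

```text
clock: 3.75
tcp_pos: [0.4766, -0.0229, 0.007]
ee_rot: [[0.992, 0.124, -0.005], [0.124, -0.992, -0.001], [-0.005, -0.0, -1.0]]
wrist_force: [-0.7, -0.3, 1.6]
width: 0.0603
gripper_force: 0.0
```

Emit:
play_rows:
  steps:
    - [0.012,0,0,0,0,0]
    - [0.018,0,0,0,0,0]
    - [0.024,0,0,0,0,0]
    - [0.03,0,0,0,0,0]
    - [0.036,0,0,0,0,0]
    - [0.042,0,0,0,0,0]
    - [0.047,0,0,0,0,0]
    - [0.05,0,0,0,0,0]

```text
clock: 4.55
tcp_pos: [0.5288, -0.0157, 0.0097]
ee_rot: [[0.992, 0.125, 0.0], [0.125, -0.992, 0.0], [0.0, -0.0, -1.0]]
wrist_force: [-2.0, 0.4, 1.4]
width: 0.0598
gripper_force: 0.9
```

Run:
```python
from h import *
measure("wrist")
```

```text
{'front': array([-0.1289,  0.5962]), 'back': array([-0.1291,  0.6244])} 45
wrist origin [ 0.5978 -0.0206] yaw 0.1283 fence w 0.028 stop thick 0.0245 fence ends [-0.124  0.153] slide y [-0.128  -0.1252] x [-0.054 -0.035]
rail world (array([562.,  -7.]), array([ 54.4, 140.8]), 7.27) jig (array([-33.7,  18.1]), array([140.8,  54.4]), 89.92) z 0.0286 37738
```

Emit:
play_rows:
  steps:
    - [0.002,0,0,0,0,0]
    - [0.004,0,0,0,0,0]
    - [0.0055,0,0,0,0,0]
    - [0.0065,0,0,0,0,0]
    - [0.007,0,0,0,0,0]
    - [0.007,0,0,0,0,0]

```text
clock: 5.2
tcp_pos: [0.5354, -0.015, 0.0097]
ee_rot: [[0.992, 0.125, 0.0], [0.125, -0.992, 0.0], [0.0, -0.0, -1.0]]
wrist_force: [-0.1, 0.3, -0.1]
width: 0.0601
gripper_force: 0.0
```

Run:
```python
from h import *
measure("wrist")
```

```text
{'front': array([-0.1281,  0.5964]), 'back': array([-0.1286,  0.6245])} 45
wrist origin [ 0.598  -0.0206] yaw 0.1277 fence w 0.0278 stop thick 0.0246 fence ends [-0.124  0.153] slide y [-0.1284 -0.1254] x [-0.054 -0.03 ]
rail world (array([568.7,  -6.4]), array([ 54.8, 140.4]), 7.39) jig (array([-27.2,  17.7]), array([ 54.8, 140.4]), 0.07) z 0.0286 37637
```

Emit:
play_rows:
  steps:
    - [0.001,0,0,0,0,0]
    - [0.002,0,0,0,0,0]
    - [0.002,0,0,0,0,0]

```text
clock: 5.55
tcp_pos: [0.5357, -0.015, 0.0095]
ee_rot: [[0.992, 0.125, -0.003], [0.125, -0.992, -0.001], [-0.003, 0.0, -1.0]]
wrist_force: [-9.5, -0.7, 7.3]
width: 0.0601
gripper_force: 5.0
```

The rail is firmly against the fence (9.5 N, TCP stopped). I'll hold briefly, then back off and rise.

Emit:
play_rows:
  steps:
    - [0,0,0,0,0,0]
    - [0,0,0,0,0,0]
    - [-0.01,0,0,0,0,0]
    - [-0.03,0,0,0,0,0]
    - [-0.04,0,-0.04,0,0,0]
    - [-0.04,0,-0.09,0,0,0]
    - [-0.04,0,-0.14,0,0,0]
    - [-0.04,0,-0.14,0,0,0]
  fingers: 60

```text
clock: 6.35
tcp_pos: [0.5, -0.0198, 0.1553]
ee_rot: [[0.992, 0.125, 0.009], [0.125, -0.992, -0.0], [0.009, 0.001, -1.0]]
wrist_force: [0.6, -0.9, -0.7]
width: 0.0599
gripper_force: 0.0
```

Run:
```python
from h import *
p,P=measure("wrist"); cv2.imwrite("pics/w2.png",p)
print(ctrl.read_state()["tcp_pos"])
```

```text
{'front': array([-0.1255,  0.5962]), 'back': array([-0.1262,  0.6243])} 45
wrist origin [ 0.5977 -0.0204] yaw 0.1252 fence w 0.0279 stop thick 0.0244 fence ends [-0.176  0.178] slide y [-0.1505 -0.1268] x [-0.053  0.029]
rail world (array([570.9,  -6.2]), array([ 50.5, 140.7]), 7.25) jig (array([-24.9,  17.4]), array([ 50.5, 140.7]), 0.07) z 0.0286 9830
[ 0.49893426 -0.02003558  0.15255274]
```

View pics/w2.png

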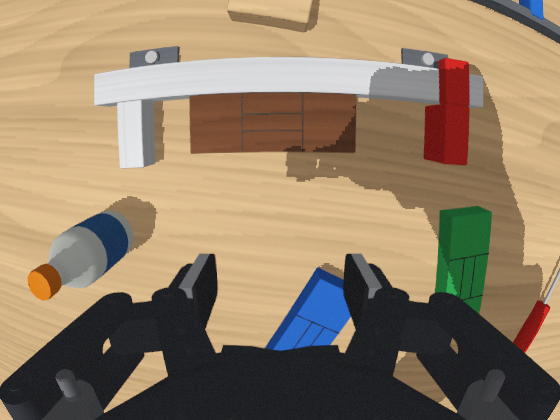

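The rail is flush: it covers cols 190–355 under the fence, at jig x −24.9 and y 17.4. The red stop is at (115,447), still back. Next, close the fingers and go behind its outer face.

Emit:
play_rows:
  steps:
    - [0.017,0.045,0,0,0,0]
    - [0.034,0.092,0,0,0,0]
    - [0.05,0.14,0,0,0,0]
    - [0.068,0.185,0,0,0,0]
    - [0.068,0.2,0,0,0,0]
    - [0.068,0.2,0,0,0,0]
    - [0.068,0.2,0.03,0,0,0]
    - [0.068,0.2,0.05,0,0,0]
  fingers: 0

```text
clock: 7.2
tcp_pos: [0.5892, -0.208, 0.0979]
ee_rot: [[0.992, 0.126, -0.001], [0.126, -0.992, 0.001], [-0.001, -0.001, -1.0]]
wrist_force: [0.6, 0.1, -0.7]
width: 0.0002
gripper_force: 0.0
```

Run:
```python
from h import *
s=ctrl.read_state();print(s["clock"],s["tcp_pos"],s["width"])
p,P=cloud("wrist"); cv2.imwrite("pics/w3.png",p)
```

```text
7.2 [ 0.58917993 -0.20797966  0.097903  ] 0.00019307832485428175
```

View pics/w3.png

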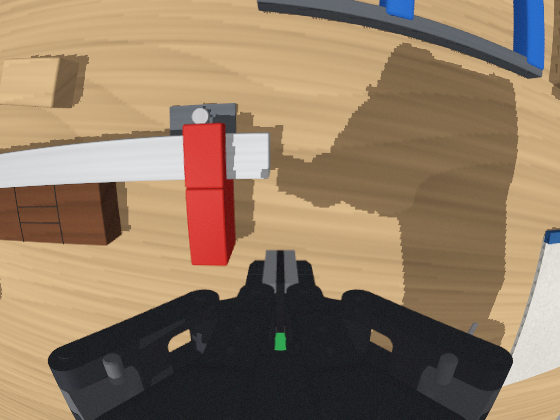

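Closed fingers at (255,280), clear to the right of the red block (cols 187–235). Now I'll descend and start pushing.

Emit:
play_rows:
  steps:
    - [0,0,0.04,0,0,0]
    - [0,0,0.07,0,0,0]
    - [0,0,0.072,0,0,0]
    - [0,-0.015,0.072,0,0,0]
    - [0,-0.03,0.072,0,0,0]
    - [0,-0.04,0.072,0,0,0]
    - [0,-0.05,0.072,0,0,0]

```text
clock: 7.95
tcp_pos: [0.5844, -0.1589, 0.029]
ee_rot: [[0.992, 0.126, 0.002], [0.126, -0.992, -0.001], [0.002, 0.001, -1.0]]
wrist_force: [0.0, -3.0, 1.8]
width: -0.0
gripper_force: 1.2
```

Run:
```python
from h import *
s=ctrl.read_state();p,P=measure("wrist"); print((np.array(s["tcp_pos"][:2])-[.5977,-.0204])@np.array([[.992,-.127],[.127,.992]]))
```

```text
{'front': array([-0.1312,  0.5963]), 'back': array([-0.1316,  0.6245])} 32Traceback (most recent call last):
  File "<stdin>", line 2, in <module>
  File "h.py", line 38, in measure
    inner,outer=np.percentile(e[:,1],[2,98]); y0=(inner+outer)/2-.1425
                ~~~~~~~~~~~~~^^^^^^^^^^^^^^^
    return _quantile_unchecked(
        a, q, axis, out, overwrite_input, method, keepdims, weights)
    return _ureduce(a,
                    func=_quantile_ureduce_func,
    ...<5 lines>...
                    overwrite_input=overwrite_input,
                    method=method)
    r = func(a, **kwargs)
    result = _quantile(arr,
                       quantiles=q,
    ...<2 lines>...
                       out=out,
                       weights=wgt)
    slices_having_nans = np.isnan(arr[-1, ...])
                                  ~~~^^^^^^^^^
IndexError: index -1 is out of bounds for axis 0 with size 0
```

Contact at 3 N. Push on at about 0.09 m/s.

Emit:
play_rows:
  steps:
    - [0,-0.009,0,0,0,0]
    - [0,-0.018,0,0,0,0]
    - [0,-0.027,0,0,0,0]
    - [0,-0.036,0,0,0,0]
    - [0,-0.045,0,0,0,0]
    - [0,-0.054,0,0,0,0]
    - [0,-0.063,0,0,0,0]
    - [0,-0.07,0,0,0,0]

```text
clock: 8.8
tcp_pos: [0.5749, -0.0897, 0.0277]
ee_rot: [[0.992, 0.125, -0.0], [0.125, -0.992, 0.0], [-0.0, -0.0, -1.0]]
wrist_force: [1.4, -3.3, 1.7]
width: 0.0003
gripper_force: 1.7
```

Run:
```python
from h import *
s=ctrl.read_state(); print((np.array(s["tcp_pos"][:2])-[.5977,-.0204])@np.array([[.992,-.127],[.127,.992]]));p,P=measure("wrist");cv2.imwrite("pics/w4.png",p)
```

```text
[-0.03139423 -0.06588686]
{'front': array([-0.1308,  0.5963]), 'back': array([-0.1295,  0.6248])} 40
wrist origin [ 0.6022 -0.052 ] yaw 0.1294 fence w 0.0283 stop thick 0.0012 fence ends [-0.145  0.126] slide y [-0.0224  0.002 ] x [-0.036  0.027]
rail world (array([567.2,  20. ]), array([ 51.2, 135.9]), 7.37) jig (array([-25.4,  75.9]), array([135.9,  51.2]), 89.96) z 0.0285 15481
```

View pics/w4.png

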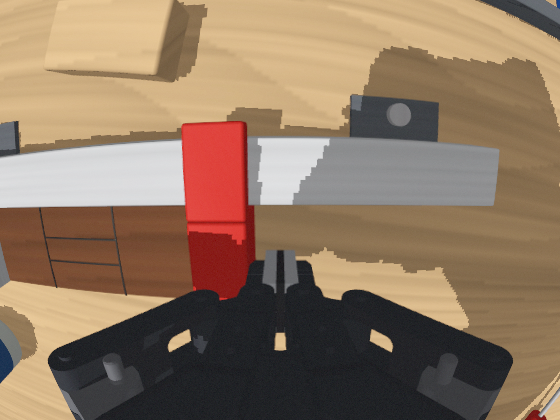

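The rail is still flush with the fence and touching the red stop (cols 187–250). About 15 mm of travel remains.

Emit:
play_rows:
  steps:
    - [0,-0.005,0,0,0,0]
    - [0,-0.009,0,0,0,0]
    - [0,-0.012,0,0,0,0]
    - [0,-0.013,0,0,0,0]
    - [0,-0.013,0,0,0,0]

```text
clock: 9.35
tcp_pos: [0.5734, -0.0774, 0.0277]
ee_rot: [[0.992, 0.125, -0.0], [0.125, -0.992, 0.0], [-0.0, -0.0, -1.0]]
wrist_force: [0.2, -0.9, -0.4]
width: -0.0001
gripper_force: 0.2
```

Emit:
play_rows:
  steps:
    - [0,-0.001,0,0,0,0]
    - [0,-0.002,0,0,0,0]
    - [0,-0.002,0,0,0,0]

```text
clock: 9.65
tcp_pos: [0.5731, -0.0757, 0.0277]
ee_rot: [[0.992, 0.125, -0.0], [0.125, -0.992, 0.0], [-0.0, -0.0, -1.0]]
wrist_force: [-0.2, -1.5, 0.4]
width: -0.0001
gripper_force: 0.9
```

Emit:
play_rows:
  steps:
    - [0,-0.001,0,0,0,0]
    - [0,-0.002,0,0,0,0]
    - [0,-0.002,0,0,0,0]

```text
clock: 9.95
tcp_pos: [0.5729, -0.0735, 0.0277]
ee_rot: [[0.992, 0.125, -0.0], [0.125, -0.992, 0.0], [-0.0, -0.0, -1.0]]
wrist_force: [0.0, -1.5, -1.0]
width: -0.0003
gripper_force: 0.8
```

Emit:
play_rows:
  steps:
    - [0,-0.001,0,0,0,0]
    - [0,-0.001,0,0,0,0]
    - [0,-0.002,0,0,0,0]
    - [0,-0.002,0,0,0,0]

```text
clock: 10.35
tcp_pos: [0.5726, -0.0716, 0.0277]
ee_rot: [[0.992, 0.125, -0.0], [0.125, -0.992, 0.0], [-0.0, -0.0, -1.0]]
wrist_force: [-1.0, -2.6, -1.3]
width: -0.0003
gripper_force: 1.0
```

Emit:
play_rows:
  steps:
    - [0,-0.001,0,0,0,0]
    - [0,-0.001,0,0,0,0]
    - [0,-0.002,0,0,0,0]
    - [0,-0.002,0,0,0,0]

```text
clock: 10.75
tcp_pos: [0.5724, -0.07, 0.0277]
ee_rot: [[0.992, 0.125, -0.0], [0.125, -0.992, -0.0], [-0.0, 0.0, -1.0]]
wrist_force: [-0.7, -4.7, -1.0]
width: 0.0002
gripper_force: 2.2
```

Emit:
play_rows:
  steps:
    - [0,-0.001,0,0,0,0]
    - [0,-0.001,0,0,0,0]
    - [0,-0.001,0,0,0,0]

```text
clock: 11.05
tcp_pos: [0.5724, -0.0699, 0.0277]
ee_rot: [[0.992, 0.124, 0.0], [0.124, -0.992, -0.001], [-0.0, 0.001, -1.0]]
wrist_force: [0.4, -8.6, -3.0]
width: -0.0003
gripper_force: 4.6
```

Stalled at 8.6 N: trapped. I'll hold, back off, rise and look.

Emit:
play_rows:
  steps:
    - [0,-0.001,0,0,0,0]
    - [0,0,0,0,0,0]
    - [0,0.01,0,0,0,0]
    - [0,0.025,0,0,0,0]
    - [0,0.03,-0.04,0,0,0]
    - [0,0.03,-0.09,0,0,0]
    - [-0.03,0.03,-0.14,0,0,0]
    - [-0.07,0.01,-0.17,0,0,0]

```text
clock: 11.85
tcp_pos: [0.5134, -0.092, 0.1934]
ee_rot: [[0.992, 0.123, 0.003], [0.123, -0.992, -0.0], [0.003, 0.001, -1.0]]
wrist_force: [-0.4, 0.7, 0.9]
width: -0.0001
gripper_force: 0.0
```

Emit:
play_rows:
  steps:
    - [-0.03,-0.04,-0.02,0,0,0]
    - [-0.04,-0.07,-0.02,0,0,0]
    - [-0.04,-0.07,-0.02,0,0,0]
    - [-0.04,-0.07,-0.02,0,0,0]

```text
clock: 12.25
tcp_pos: [0.4644, -0.026, 0.2115]
ee_rot: [[0.992, 0.126, 0.001], [0.126, -0.992, -0.0], [0.001, 0.0, -1.0]]
wrist_force: [0.4, 0.2, -0.5]
width: -0.0001
gripper_force: 0.0
```

Run:
```python
from h import *
s=ctrl.read_state();print(s["clock"],s["tcp_pos"])
p,P=measure("wrist");cv2.imwrite("pics/w5.png",p)
```

```text
12.25 [ 0.46442874 -0.02595604  0.21145628]
{'front': array([-0.127 ,  0.5959]), 'back': array([-0.1303,  0.6242])} 39
wrist origin [ 0.5975 -0.0204] yaw 0.1279 fence w 0.0282 stop thick 0.0237 fence ends [-0.176  0.178] slide y [-0.0331 -0.0095] x [-0.054  0.029]
rail world (array([565.2,  36.6]), array([ 50.8, 140.6]), 7.48) jig (array([-24.8,  60.6]), array([ 50.8, 140.6]), 0.14) z 0.0286 6607
```

View pics/w5.png

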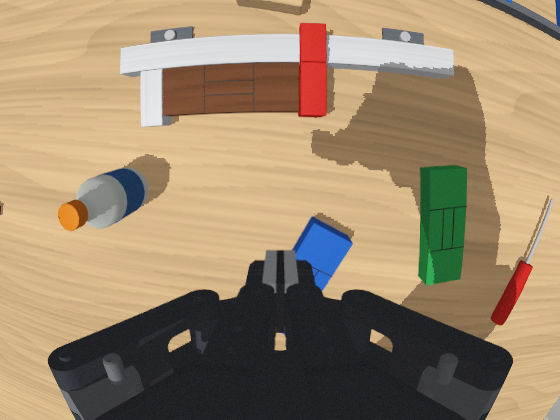

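The rail is trapped between the end stop (col 163) and the red stop (col 300), at jig (−24.8, 60.6) mm, aligned and with no gaps. The arm is clear, so I'm handing in.

```bash
python3 -c "
from workcell import ctrl
print(ctrl.hand_in())"
```

```text
the job is handed in; nothing more can be done
None
```

The job is handed in at about 12 s of the 45 s allowed: the rail lies flat against the fence, trapped with no visible gaps between the red stop and the fixed end stop, the arm is clear, and no verdict came back.

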